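# Pack the kit box and show its marked bottle to the camera in the mirror

### The arm

A 6-joint arm with a two-finger parallel gripper is mounted at the origin on a cart in front of the work surface, level with it; the furniture and walls round the work are solid. World frame = base frame: x ahead of the robot, y to its left, z up, the work surface at z = 0. Lengths are in m, angles in rad, forces in N, time in s.
With the tool pointing down it reaches from about 0.3 to 0.775 m from the base axis. Payload 14.6 kg.
Tool frame: the origin (TCP) lies where the fingers leave the gripper's body, on its centre line; the fingertips stand 97 mm ahead of it and the grasp point (between the pads) lies 78 mm ahead of it; z points along the fingers, y is the line along which they close (so a half turn about z gives the same grasp; the last joint's range is limited). The gripper opens to 94 mm and grips with 3 to 60 N. Pads are 16 mm wide; open, the fingers measure 119 mm over their backs; the gripper's body (75 mm by 177 mm) begins 78 mm behind the grasp point.
Start: joints at [1.082, 0.3, 1.521, -0, 1.321, -0.067], TCP at [0.225, 0.502, 0.303] pointing down, gripper open.
Joint ranges: [-3.03, 3.03], [-0.79, 2.21], [0.23, 2.52], [-1.04, 4.18], [0, 3.07], [-2.55, 2.55]. Speed limits (rad/s): [2.22, 2.22, 2.57, 3.14, 3.14, 3.14].

### API

Orientations are given as a unit quaternion [w, x, y, z].
In Python, from workcell import bot gives the robot as it stands.
- The arm moves only by the tool tcp_steps, called after ">>>" as name(argument=value, ...), one argument or row to a line, values as JSON. Schema: {"type":"object","properties":{"ticks":{"type":"array","items":{"type":"array","items":{"type":"array","items":{"type":"number"},"minItems":6,"maxItems":6},"minItems":1,"maxItems":10},"minItems":1,"maxItems":1},"finger_gap":{"type":"number"},"clamp_n":{"type":"number"},"only":{"type":"string"},"quiet":{"type":"boolean"},"lines":{"type":"string"}},"required":["ticks"],"additionalProperties":false}. ticks is a list that holds a single list of rows (three levels of brackets), with 1 to 10 rows, each of 6 numbers: dx, dy, dz in units of 25 mm, then a rotation vector rx, ry, rz in units of 0.1 rad; each row shifts and turns the commanded pose from where the row before left it, along the tool's axes as they then stand; what a row does not reach is not made up. A row lasts 1/12 s, in which the tool goes at most 0.0417 m and 0.125 rad, less where a joint would pass 70% of its speed; a pose out of reach is approached as far as the arm can. finger_gap is the opening from 0.0 (shut) to 1.0 (fully open), set as the call begins (left out keeps the last). The fingers move at their own pace and stop on an object; clamp_n is the grip in N (left out, the last holds). Time passes only in rows, so rows that do not move let the fingers close. The tool returns the time, the measured TCP pose, the force, the opening and the grip force at its end. only (a regular expression) keeps the lines of the reply that match it, lines (a string "A,B") keeps lines A to B, and quiet returns only ok. Input that does not fit is refused with a message, and nothing moves.
- bot.state(): the state, without advancing time (a new reading comes with each control period).
- bot.capture(name): name is "side" or "top" or "wrist"; returns a dict with "pixels" (400x640x3 uint8, blue, green, red), "intrinsics" (3x3 intrinsics, pixels), "dist" ([k1, k2, p1, p2, k3] as OpenCV has them; the pictures are not rectified), "R" (3x3) and "t" (3): a world point X has camera coordinates R X + t. Camera axes: x right, y down, z forward; pixel columns grow to the right and rows downward; lengths in m; the calibration is good to about 2 mm. A picture is of the moment at which its call begins. There is no depth.
- bot.finish_job(): hands the job in; it is judged then, once.
The state is a dict: "clock": time; "joint_pos": joint angles; "joint_velocities": joint speeds; "tau": joint torques, N m; "eef_pos": TCP position; "ee_rot": TCP orientation; "contact_force": force on the tool from outside, world axes, zero at the start; "wrist_torque": the same for the moment, N m; "opening": opening from 0.0 (shut) to 1.0 (fully open); "grasp_force": force on a finger pad.
Only numpy, scipy, OpenCV 4.12 (cv2) and the standard library are available. Lean on these libraries where they do the work, as an engineer would, in place of code of your own. Each camera call takes 0.05 s, during which the arm holds its last target. There are 200 camera calls.

### The job

Finish packing the open blue kit box: stand the jar with the white lid and the bottle with the orange marker ring upright on its floor beside the roll of black tape, which stays in the box, and let go of them; do not tip the bottle over. Then turn the sprung inspection mirror by the red grip on its top until the stand's camera, looking into the mirror, has the orange ring in the middle of its view (the yellow pointer under the mirror then points straight at the bottle). The mirror springs back if released, so finish while still holding it steady at that angle.

Things in the scene. Friction and masses are not known exactly. Their poses are not given: they have to be found in the camera images.
- kit_box: open blue box fixed to the table, outside 155 (x) x 64 (y) x 24 mm high, walls and floor 4 mm, so inside 147 x 56 mm. Origin: centre of its underside; x along its length (away from the robot at yaw 0), z up. Tape, jar and bottle fit only in one row along x, with about 12 mm to spare in all; they stand 4 mm above the origin.
- tape: roll of black tape, about 53 mm across and 19 mm high, lying flat, loose, already in the box at its -x end. Origin: centre of its underside. It must stay in the box.
- jar: cream jar with a white lid, round, 43 mm diameter, 36 mm high, upright, loose, 0.05 to 0.12 kg; starts on the table. Origin: centre of its underside, z up. In the box its top stands 16 mm above the box's rim.
- bottle: white bottle with lilac cap and orange marker ring, round, 39 mm diameter, 132 mm high, upright, loose, 0.08 to 0.17 kg; starts on the table. Origin: centre of its underside, z up. Best gripped by the cap (top 27 mm), above all that is packed beside it; once packed it would stand in a gripper's way while the low jar is set down next to it.
- marker (a point): centre of the orange marker ring (41 mm diameter, 16 mm high), on the bottle's axis 81 mm above its underside.
- mirror_stand: steel stand fixed to the table, the sprung mirror at one end, a small black camera (34 mm cube, top 102 mm above the table) at the other. Origin: on the table under the mirror's pivot; x points from the pivot to the camera, z up. The camera looks along -x, level, 85 mm above the table, at the middle of the mirror.
- lens (a point): front of the camera's lens, on the stand's x axis, 118 mm from the pivot axis and 85 mm above the table.
- mirror: upright mirror 66 mm wide, 56 high, middle 85 mm above the table. Turns with its red grip about the stand's vertical pivot, which lies in the reflecting face. Origin: on the pivot at table height; x: the way it faces, y: in its plane. At rest it faces the camera; it turns counterclockwise from above, up to 1.2 rad, against a spring of 0.06 N m/rad. It must face half way between camera and marker.
- mirror_grip (a point): point on the pivot axis, 136 mm above the table, where the red grip on top of the mirror is best pinched: an upright bar 12 mm thick along the mirror's x, 36 mm long along its y, from 112 to 152 mm above the table.
- view_pointer (a point): on the pivot axis at the middle of the mirror. Its x axis is where the camera's central line of sight goes after the mirror (turned twice as far as the mirror); a yellow pointer, 60 mm long, lies along it, 40 mm above the table. At rest it points to the camera; y is level, z up. The marker is in the middle of the view when on this x axis, 0.2 to 0.4 m away.

How it is judged:
On the way:
1. the jar and the bottle stand upright in the kit box beside the roll of tape, let go (x of tape in the frame of kit_box between -0.0735 and 0.0735 m and y of tape in the frame of kit_box between -0.028 and 0.028 m and z of tape in the frame of kit_box between 0 and 0.01 m and angle between each of tape, jar, bottle's own z axis and vertical below 0.12 rad and linear speed of each of tape, jar, bottle below 0.03 m/s and x of jar in the frame of kit_box between -0.0735 and 0.0735 m and y of jar in the frame of kit_box between -0.028 and 0.028 m and z of jar in the frame of kit_box between 0 and 0.01 m and x of bottle in the frame of kit_box between -0.0735 and 0.0735 m and y of bottle in the frame of kit_box between -0.028 and 0.028 m and z of bottle in the frame of kit_box between 0 and 0.01 m and contact force between each of the arm, the fingers and jar below 0.1 N and contact force between each of the arm, the fingers and bottle below 0.1 N), for 0.2 s.
At the end, for the whole second after the job is handed in: Tape, jar and bottle stand upright (0.12 rad) on the box floor, jar and bottle untouched by the robot. The fingers hold the mirror (over 0.5 N) still (under 0.15 rad/s), and the line of sight leaving the mirror passes within 20 mm, sideways, of the orange ring's centre (all of step 1 and y of marker in the frame of view_pointer between -0.02 and 0.02 m and x of marker in the frame of view_pointer above 0.08 m and contact force between the fingers and mirror above 0.5 N and angular speed of mirror below 0.15 rad/s); the arm keeps its last pose, push and grip.
It fails at once if the bottle is tipped over or laid down (angle between bottle's own z axis and vertical above 0.9 rad).
It also fails if it takes over 67 s, if anything falls off the work surface, if the arm or the gripper's body presses on something with over 40 N, if the wrist force passes 120 N, or if a joint passes its speed limit or range.

## Working session

There is one attempt and no reset: what is moved stays moved. The work goes in short steps, Python scripts to look and compute and a tool call to move; the robot and the scene stay as the last step left them, time stands still between calls to the robot, and variables do not carry over. Pictures are saved under pics/ and viewed, at most 10 in all, crops included, and the job is handed in when it is done.

```bash
ls; mkdir -p pics
```

Run:
```python
from workcell import bot
import cv2,pickle
s=bot.state(); print({k:s[k] for k in('clock','eef_pos','ee_rot','opening')})
for n in('top','side'):
    c=bot.capture(n); pickle.dump(c,open(f'pics/{n}0.pkl','wb')); cv2.imwrite(f'pics/{n}0.png',c['pixels']); print(n,c['intrinsics'],c['dist'],c['R'],c['t'])
```

```text
pics
workcell.py
{'clock': 0.0, 'eef_pos': array([0.22510029, 0.50166054, 0.30209476]), 'ee_rot': array([-1.60188137e-04,  2.09341467e-01,  9.77842425e-01, -5.62359989e-04]), 'opening': 1.0018391297240197}
top [[406.69670922   0.         320.08739716]
 [  0.         406.69670922 195.36896499]
 [  0.           0.           1.        ]] [-0.06720732  0.          0.          0.          0.        ] [[-0.02772019 -0.99949697  0.01540779]
 [-0.98084652  0.02422358 -0.19327008]
 [ 0.19279963 -0.02047016 -0.9810246 ]] [0.01660222 0.56376506 0.96163303]
side [[476.25512063   0.         313.68289923]
 [  0.         476.25512063 201.77715456]
 [  0.           0.           1.        ]] [0.02142493 0.         0.         0.         0.        ] [[ 0.98813115 -0.15343415 -0.00740146]
 [-0.09904985 -0.59958161 -0.79416058]
 [ 0.11741358  0.78546792 -0.6076629 ]] [-0.54170085  0.14755069  0.90158978]
```

View pics/top0.png

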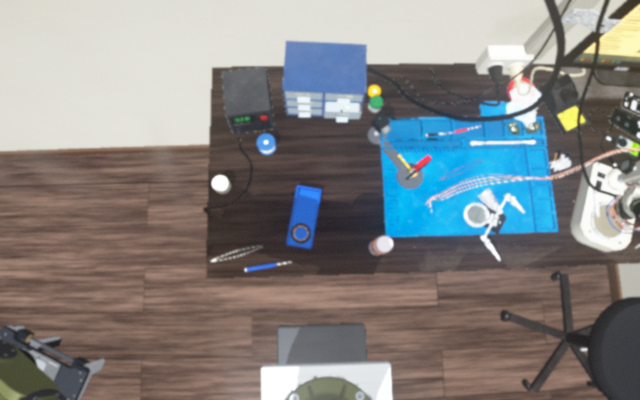

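View pics/side0.png

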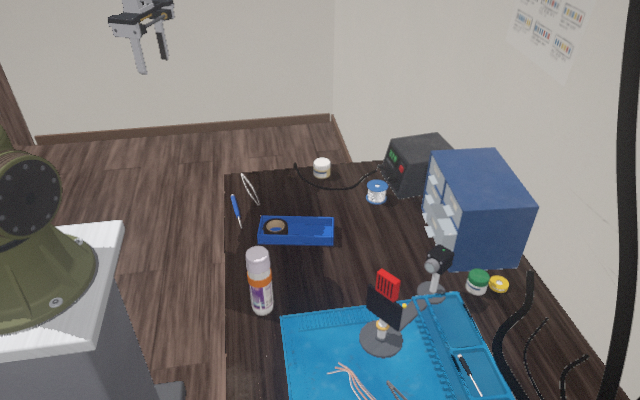

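The top view shows the box at about (303,217), with the tape at its near end (300,233). The jar is at (221,184), the bottle at (381,245) and the mirror stand at about (408,172). The side view shows the jar at (321,168), bottle at (260,280), red grip at (388,285) and camera at (438,260). Next I'll enlarge both for accurate pixel positions.

Run:
```python
import cv2
a=cv2.imread('pics/top0.png')[130:275,200:440]; cv2.imwrite('pics/t1.png',cv2.resize(a,None,fx=3.3333,fy=3.3333,interpolation=cv2.INTER_CUBIC))
a=cv2.imread('pics/side0.png')[150:360,220:480]; cv2.imwrite('pics/s1.png',cv2.resize(a,None,fx=2.8,fy=2.8,interpolation=cv2.INTER_CUBIC))
```

```text
(no output)
```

View pics/t1.png

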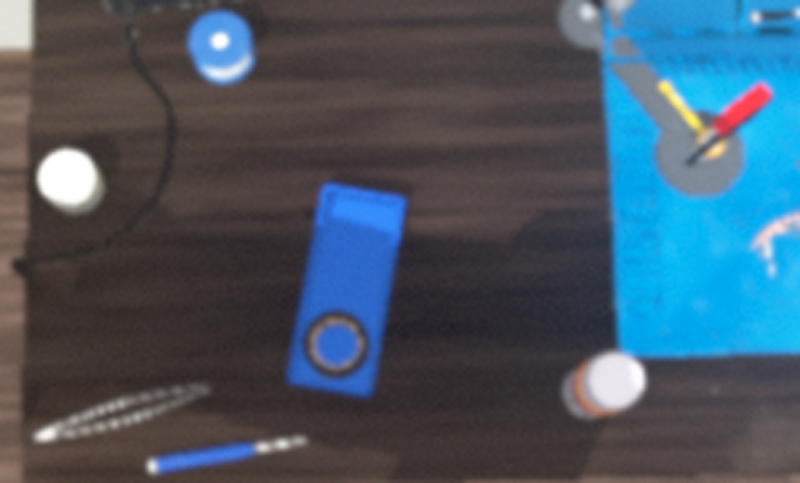

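View pics/s1.png

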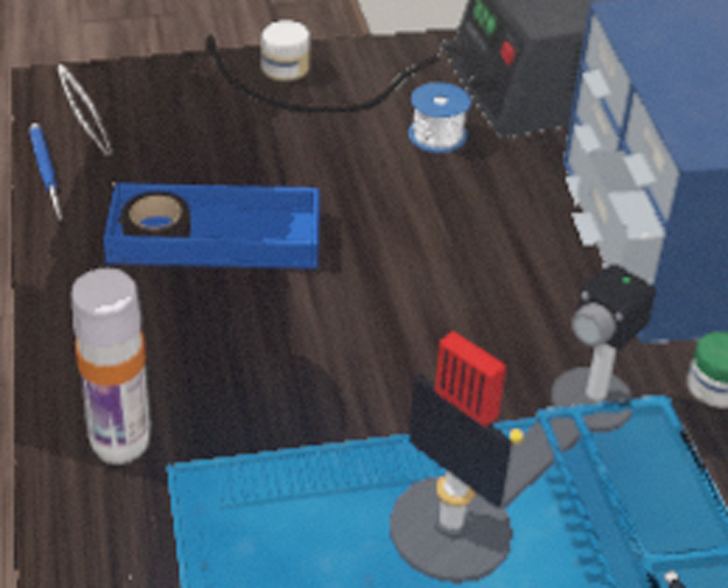

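In the enlarged views, the jar lid is at top-crop (67,178), the bottle cap at (616,379), the tape at (336,343) and the mirror base disc at (700,155). The box rim corners run around (323,183) to (373,397), and the side crop shows the same items.

Create h.py:
```python
import numpy as np,cv2,pickle
def ray(c,uv):
    p=cv2.undistortPoints(np.array([[uv]],float),c['intrinsics'],np.array(c['dist']))[0,0]
    R,t=np.array(c['R']),np.array(c['t']); return -R.T@t,R.T@np.array([p[0],p[1],1])
def at(c,uv,z):
    o,d=ray(c,uv); return (o+d*(z-o[2])/d[2])[:2].round(4)
def proj(c,X):
    return cv2.projectPoints(np.array(X,float).reshape(-1,3),cv2.Rodrigues(np.array(c['R']))[0],np.array(c['t']),c['intrinsics'],np.array(c['dist']))[0][:,0]
```

Run:
```python
from h import *
T=pickle.load(open('pics/top0.pkl','rb'));S=pickle.load(open('pics/side0.pkl','rb'))
t=lambda u,v,z:at(T,((u+.5)/3.3333-.5+200,(v+.5)/3.3333-.5+130),z)
s=lambda u,v,z:at(S,((u+.5)/2.8-.5+220,(v+.5)/2.8-.5+150),z)
print('jar',t(67,178,.036),s(287,33,.036))
print('bottle',t(616,379,.132),s(104,285,.132))
print('boxT',[t(*p,.024) for p in((323,183),(407,197),(373,397),(288,384))])
print('boxS',[s(*p,.024) for p in((116,184),(319,187),(318,247),(106,238))])
print('tape',t(336,343,.023),s(156,212,.023))
print('pivot',t(700,155,.004),s(450,530,.004))
print('cambase',s(592,390,.004),t(580,22,.004))
print('ptr',t(705,135,.04),t(663,85,.04))
print('griptop',t(765,90,.152),t(720,127,.152), s(446,338,.152),s(500,373,.152))
print(ray(T,(320,200))[0],ray(S,(320,200))[0])
# sub-pixel colour centroids
```

```text
jar [0.6062 0.2576] [0.6099 0.2609]
bottle [ 0.4345 -0.1393] [ 0.4357 -0.1341]
boxT [array([0.6001, 0.0613]), array([ 0.5874, -0.0036]), array([0.4339, 0.0264]), array([0.4453, 0.0903])]
boxS [array([0.4496, 0.0918]), array([0.6008, 0.0632]), array([ 0.5875, -0.0033]), array([0.4384, 0.031 ])]
tape [0.4755 0.0536] [0.4767 0.0553]
pivot [ 0.6204 -0.2398] [ 0.6223 -0.2383]
cambase [ 0.7422 -0.1471] [ 0.7341 -0.1493]
ptr [ 0.6276 -0.2359] [ 0.6686 -0.2057]
griptop [ 0.6303 -0.2519] [ 0.6043 -0.2182] [ 0.6119 -0.2254] [ 0.6327 -0.2538]
[0.36802472 0.02262224 1.05208878] [ 0.44402748 -0.70281658  0.66103222]
```

Careful with the scale: shifts go in units of 25 mm and turns go in units of 0.1 rad. That gives: -0.028 m is -1.12, -0.004 m is -0.16.

>>> tcp_steps(
  ticks=[
    [[-1.12,-0.16,0,0,0,0],[-1.12,-0.16,0,0,0,0],[-1.12,-0.16,0,0,0,0],[-1.12,-0.16,0,0,0,0],[-1.12,-0.16,0,0,0,0],[-1.12,-0.16,0,0,0,0],[-1.12,-0.16,0,0,0,0],[-1.12,-0.16,0,0,0,0],[-1.12,-0.16,0,0,0,0],[-1.12,-0.16,0,0,0,0]],
  ],
  finger_gap=0.85,
)

```text
clock: 0.93
eef_pos: [0.4653, 0.3497, 0.3023]
ee_rot: [-0.0, 0.209, 0.978, -0.0]
contact_force: [0.2, 0.1, -0.4]
opening: 0.854
grasp_force: 0.0
```

>>> tcp_steps(
  ticks=[
    [[-1.12,-0.16,0.4,0,0,0],[-1.12,-0.16,0.4,0,0,0],[-1.12,-0.16,0.4,0,0,0],[-1.12,-0.16,0.4,0,0,0],[-1.12,-0.16,0.4,0,0,0],[-1.12,-0.16,0.4,0,0,0],[0,0,0,0,0,-1.13],[0,0,0,0,0,-1.13],[0,0,0,0,0,0]],
  ],
)

```text
clock: 1.68
eef_pos: [0.6079, 0.2595, 0.2417]
ee_rot: [-0.001, 0.095, 0.995, -0.0]
contact_force: [0.2, 0.2, -1.4]
opening: 0.85
grasp_force: 0.0
```

Run:
```python
from workcell import bot
from h import *
c=bot.capture('wrist');pickle.dump(c,open('pics/w0.pkl','wb'));cv2.imwrite('pics/w0.png',c['pixels'])
T=pickle.load(open('pics/top0.pkl','rb'))
print(ray(c,(320,200))[0],proj(c,[[.608,.259,.036],[.608,.259,0]]))
```

```text
[0.52629504 0.27544176 0.32388835] [[319.0881374  192.67887731]
 [319.14267443 184.29303678]]
```

View pics/w0.png

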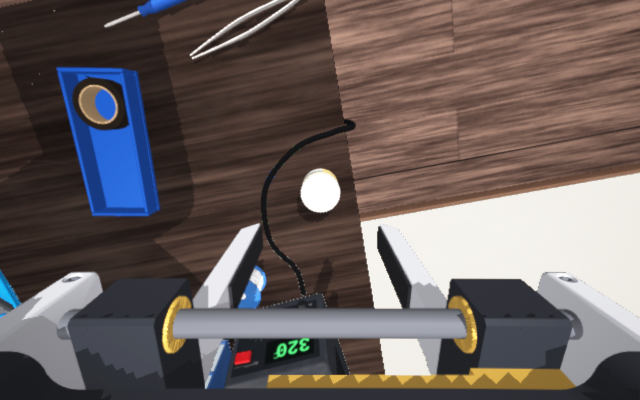

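The wrist view shows the jar lid at (320,191), against a predicted (319,193). The box corners are near (57,68), (134,69), (160,212) and (93,216), and the tape is at (99,103).

Run:
```python
from h import *
c=pickle.load(open('pics/w0.pkl','rb'))
print('jar',at(c,(320,190),.036),'tape',at(c,(99,103),.023))
print([at(c,p,.024) for p in((57,68),(134,69),(160,212),(93,216))])
# fit box by blue mask silhouettes in all cameras
from scipy.optimize import minimize
W=[c]+[pickle.load(open(f'pics/{n}0.pkl','rb')) for n in('top','side')]
C0=np.array([[x,y,z] for x in(-.0775,.0775) for y in(-.032,.032) for z in(0,.024)])
def hull(c,q):
    R=np.array([[np.cos(q[2]),-np.sin(q[2])],[np.sin(q[2]),np.cos(q[2])]])
    X=C0.copy(); X[:,:2]=X[:,:2]@R.T+q[:2]
    return cv2.convexHull(proj(c,X).astype(np.float32))
for i,c in enumerate(W):
    hsv=cv2.cvtColor(c['pixels'],cv2.COLOR_BGR2HSV)
    b=cv2.inRange(hsv,(106,140,60),(125,255,255))
    n,l,st,ce=cv2.connectedComponentsWithStats(b)
    p=proj(c,[.53,.042,.004])[0].astype(int)
    k=l[p[1],p[0]]; ct=cv2.findContours((l==k).astype(np.uint8),0,cv2.CHAIN_APPROX_NONE)[0]
    h=cv2.convexHull(max(ct,key=len)); h=h.astype(np.float32)
    m=cv2.fillConvexPoly(np.zeros((1600,2560),np.uint8),np.round((h+.5)*4).astype(np.int32),1)
    def cost(q):
        g=cv2.fillConvexPoly(np.zeros((1600,2560),np.uint8),np.round((hull(c,q)+.5)*4).astype(np.int32),1)
        return 1-(g&m).sum()/(g|m).sum()
    r=minimize(cost,[.518,.0445,-.195],method='Nelder-Mead',options=dict(initial_simplex=[[.518,.0445,-.195],[.526,.0445,-.195],[.518,.0525,-.195],[.518,.0445,-.1]],maxfev=100))
    print(i,st[k],r.x.round(4),r.fun.round(3))
```

```text
jar [0.6053 0.2605] tape [0.4762 0.0572]
[array([0.4386, 0.0317]), array([0.453 , 0.1044]), array([0.5994, 0.0768]), array([0.5896, 0.0012])]
0 [  56   67  104  150 8869] [ 0.5192  0.0466 -0.199 ] 0.006
1 [ 286  185   36   64 1351] [ 0.518   0.0445 -0.195 ] 0.062
2 [ 257  215   77   31 1792] [ 0.5183  0.0476 -0.203 ] 0.018
```

>>> tcp_steps(
  ticks=[
    [[0,0,0.8,0,0,0],[0,0,0.8,0,0,0],[0,0,0.8,0,0,0],[0,0,0.8,0,0,0],[0,0,0.72,0,0,0],[0,0,0.56,0,0,0],[0,0,0.4,0,0,0],[0,0,0,0,0,0],[0,0,0,0,0,0]],
  ],
)

```text
clock: 2.48
eef_pos: [0.6078, 0.2601, 0.1209]
ee_rot: [0.0, 0.098, 0.995, 0.0]
contact_force: [-0.1, 0.5, 0.0]
opening: 0.852
grasp_force: 0.0
```

>>> tcp_steps(
  ticks=[
    [[0,0,0,0,0,0],[0,0,0,0,0,0],[0,0,0,0,0,0],[0,0,0,0,0,0],[0,0,0,0,0,0],[0,0,0,0,0,0]],
  ],
  finger_gap=0,
  clamp_n=15,
)

```text
clock: 2.98
eef_pos: [0.6077, 0.26, 0.1208]
ee_rot: [0.0, 0.098, 0.995, 0.0]
contact_force: [-0.6, 1.1, 0.3]
opening: 0.459
grasp_force: 0.0
```

To row units: -0.02 m is -0.8, -0.01 m is -0.4.

>>> tcp_steps(
  ticks=[
    [[0,0,0,0,0,0],[0,0,0,0,0,0],[0,0,-0.4,0,0,0],[0,0,-0.8,0,0,0],[0,0,-0.8,0,0,0],[0,0,-0.4,0,0,0],[0,0,0,0,0,0]],
  ],
)

```text
clock: 3.57
eef_pos: [0.6084, 0.2603, 0.1837]
ee_rot: [0.002, 0.098, 0.995, 0.001]
contact_force: [-0.3, -0.3, -0.8]
opening: 0.434
grasp_force: 15.0
```

>>> tcp_steps(
  ticks=[
    [[0.192,-1.136,0,0,0,0],[0.192,-1.136,0,0,0,0],[0.192,-1.136,0,0,0,0],[0.192,-1.136,0,0,0,0],[0.192,-1.136,0,0,0,0],[0.192,-1.136,0,0,0,0],[0.192,-1.136,0,0,0,0],[0.196,-1.132,0,0,0,0],[0,0,0,0,0,0],[0,0,0,0,0,0]],
  ],
)

```text
clock: 4.4
eef_pos: [0.5253, 0.0438, 0.1802]
ee_rot: [-0.0, 0.099, 0.995, -0.0]
contact_force: [0.7, 0.1, -1.0]
opening: 0.43
grasp_force: 15.0
```

Run:
```python
from workcell import bot
from h import *
c=bot.capture('side');pickle.dump(c,open('pics/s2.pkl','wb'));w=bot.capture('wrist');pickle.dump(w,open('pics/w2.pkl','wb'))
a=cv2.resize(c['pixels'][130:290,220:380],None,fx=2.5,fy=2.5,interpolation=cv2.INTER_CUBIC)
cv2.imwrite('pics/sw2.png',np.hstack([a,w['pixels'][:,120:520]]))
print(proj(w,[.5256,.0448,.096]),proj(c,[.5256,.0448,.096]))
```

```text
[[319.70842881 243.80533484]] [[298.52418359 197.92176673]]
```

View pics/sw2.png

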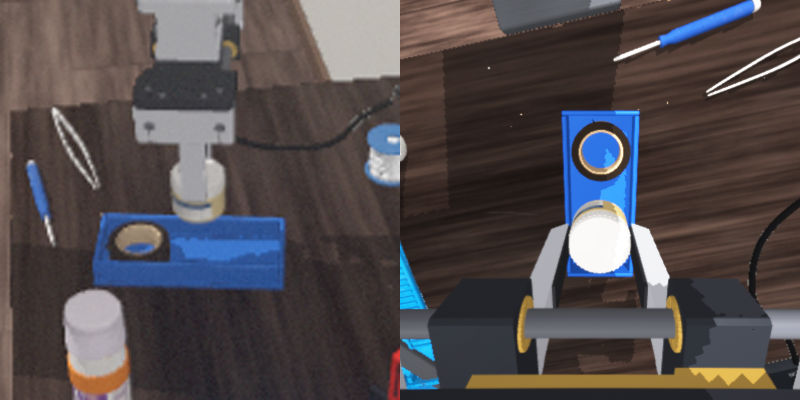

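The jar is held upright over the box. In the wrist frame its lid is centred at (319.5,243), as predicted; the tape is at (321,152) and the box corners are at (282,112), (358,112), (287,275) and (353,275).

Run:
```python
from h import *
c=pickle.load(open('pics/w2.pkl','rb'))
print([at(c,p,.024) for p in((282,112),(358,112),(353,275),(287,275))],'tape',at(c,(321,152),.022),'jar',at(c,(319.5,243),.096))
b=np.array([at(c,p,.024) for p in((282,112),(358,112),(353,275),(287,275))]);print(b.mean(0))
```

```text
[array([0.4388, 0.0309]), array([0.4509, 0.0916]), array([0.5998, 0.063 ]), array([5.873e-01, 2.000e-04])] tape [0.4772 0.0557] jar [0.525  0.0448]
[0.5192   0.046425]
```

To row units: 0.01 m is 0.4, 0.008 m is 0.32.

>>> tcp_steps(
  ticks=[
    [[-0.072,0,0.4,0,0,0],[0,0,0.4,0,0,0],[0,0,0.4,0,0,0],[0,0,0.4,0,0,0],[0,0,0.32,0,0,0],[0,0,0.16,0,0,0],[0,0,0.08,0,0,0],[0,0,0,0,0,0],[0,0,0,0,0,0],[0,0,0,0,0,0]],
  ],
)

```text
clock: 5.33
eef_pos: [0.5277, 0.0444, 0.1271]
ee_rot: [0.0, 0.098, 0.995, 0.0]
contact_force: [-0.1, 1.1, -1.3]
opening: 0.427
grasp_force: 15.0
```

>>> tcp_steps(
  ticks=[
    [[0,0,0.06,0,0,0],[0,0,0,0,0,0],[0,0,0,0,0,0]],
  ],
)

```text
clock: 5.58
eef_pos: [0.5275, 0.0444, 0.1253]
ee_rot: [0.0, 0.098, 0.995, 0.0]
contact_force: [0.1, 0.2, -0.3]
opening: 0.433
grasp_force: 15.0
```

>>> tcp_steps(
  ticks=[
    [[0,0,0,0,0,0],[0,0,0,0,0,0],[0,0,0,0,0,0],[0,0,0,0,0,0],[0,0,0,0,0,0]],
  ],
  finger_gap=0.65,
)

```text
clock: 6.0
eef_pos: [0.5275, 0.0444, 0.1252]
ee_rot: [0.0, 0.098, 0.995, 0.0]
contact_force: [0.4, -0.5, 0.3]
opening: 0.649
grasp_force: 0.0
```

>>> tcp_steps(
  ticks=[
    [[0,0,-0.4,0,0,0],[0,0,-0.8,0,0,0],[0,0,-1.2,0,0,0],[0,0,-1.2,0,0,0],[0,0,-1.2,0,0,0],[0,0,-1.2,0,0,0],[0,0,-0.4,0,0,0],[0,0,0,0,0,0]],
  ],
  finger_gap=0.8,
)

```text
clock: 6.67
eef_pos: [0.528, 0.0444, 0.2883]
ee_rot: [0.003, 0.098, 0.995, 0.0]
contact_force: [0.4, 0.3, -0.0]
opening: 0.802
grasp_force: 0.0
```

Run:
```python
from workcell import bot
from h import *
w=bot.capture('wrist');pickle.dump(w,open('pics/w3.pkl','wb'))
s=bot.capture('side');pickle.dump(s,open('pics/s3.pkl','wb'))
a=cv2.resize(s['pixels'][130:330,220:380],None,fx=2,fy=2,interpolation=cv2.INTER_CUBIC)
cv2.imwrite('pics/w3.png',np.hstack([a,w['pixels'][:,140:500]]))
```

```text
(no output)
```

View pics/w3.png

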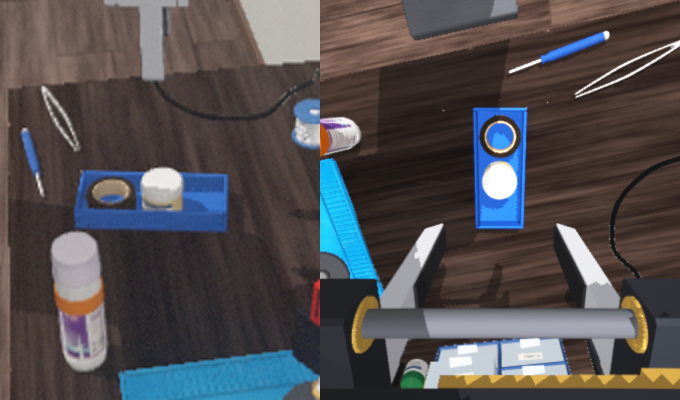

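The jar stands in the box at wrist (319,181), beside the tape at (320,136), and the bottle is untouched. Next I'll move over to the bottle and fit the orange ring numerically.

To row units: -0.028 m is -1.12, 0.008 m is 0.32.

>>> tcp_steps(
  ticks=[
    [[0.32,-1.12,0,0,0,0],[0.32,-1.12,0,0,0,0],[0.32,-1.12,0,0,0,0],[0.32,-1.12,0,0,0,0],[0.32,-1.12,0,0,0,0],[0.32,-1.12,0,0,0,0],[0.32,-1.12,0,0,0,0],[0,0,0,0,0,0],[0,0,0,0,0,0]],
  ],
)

```text
clock: 7.52
eef_pos: [0.4338, -0.1377, 0.2837]
ee_rot: [-0.001, 0.099, 0.995, 0.0]
contact_force: [-0.6, 0.1, 0.0]
opening: 0.805
grasp_force: 0.0
```

Create ring.py:
```python
from h import *
from scipy.optimize import minimize
A=np.linspace(0,2*np.pi,48)
def fit(c,x0,z0=.073,up=4):
    P=proj(c,[*x0,z0+.008])[0]
    hsv=cv2.cvtColor(c['pixels'],cv2.COLOR_BGR2HSV)
    b=cv2.inRange(hsv,(5,120,110),(16,255,255)); n,l,st,ce=cv2.connectedComponentsWithStats(b)
    k=max((i for i in range(1,n) if np.hypot(*(ce[i]-P))<35),key=lambda i:st[i,4])
    h=cv2.convexHull(cv2.findContours((l==k).astype(np.uint8),0,cv2.CHAIN_APPROX_NONE)[0][0]).astype(np.float32)
    F=lambda h:cv2.fillConvexPoly(np.zeros((1600,2560),np.uint8),np.round((h+.5)*4).astype(np.int32),1)
    m=F(h)
    def cost(q):
        X=[[q[0]+.0205*np.cos(a),q[1]+.0205*np.sin(a),z] for a in A for z in(z0,z0+.016)]
        g=F(cv2.convexHull(proj(c,X).astype(np.float32))); return 1-(g&m).sum()/(g|m).sum()
    q=np.array(x0); r=minimize(cost,q,method='Nelder-Mead',options=dict(initial_simplex=[q,q+[.008,0],q+[0,.008]],maxfev=80))
    return st[k],r.x.round(4),round(r.fun,3)
```

Run:
```python
from workcell import bot
from ring import *
for n in('wrist','side','top'):
    c=bot.capture(n);pickle.dump(c,open(f'pics/{n}4.pkl','wb'))
    try: print(n,fit(c,(.435,-.137)))
    except Exception as e: print(n,e)
w=pickle.load(open('pics/wrist4.pkl','rb'));print(proj(w,[[.435,-.137,.132],[.435,-.137,0]]));cv2.imwrite('pics/w4.png',w['pixels'])
```

```text
wrist (array([300, 176,  40,  21, 123], dtype=int32), array([ 0.4336, -0.1374]), np.float64(0.537))
side (array([247, 272,  25,  16, 168], dtype=int32), array([ 0.4345, -0.1365]), np.float64(0.437))
top max() iterable argument is empty
[[320.32178112 210.74725703]
 [319.95799191 177.34254427]]
```

To row units: 0.02 m is 0.8, 0.015 m is 0.6.

>>> tcp_steps(
  ticks=[
    [[0,0,0.6,0,0,0],[0,0,0.8,0,0,0],[0,0,0.8,0,0,0],[0,0,0.48,0,0,0],[0,0,0.32,0,0,0],[0,0,0.12,0,0,0],[0,0,0,0,0,0],[0,0,0,0,0,0]],
  ],
)

```text
clock: 8.33
eef_pos: [0.4348, -0.1368, 0.2077]
ee_rot: [0.0, 0.097, 0.995, -0.0]
contact_force: [-0.0, -0.5, 0.6]
opening: 0.8
grasp_force: 0.0
```

>>> tcp_steps(
  ticks=[
    [[0,0,0,0,0,0],[0,0,0,0,0,0],[0,0,0,0,0,0],[0,0,0,0,0,0],[0,0,0,0,0,0],[0,0,0,0,0,0],[0,0,0,0,0,0],[0,0,0,0,0,0]],
  ],
  finger_gap=0,
  clamp_n=20,
)

```text
clock: 9.0
eef_pos: [0.4345, -0.137, 0.2072]
ee_rot: [0.0, 0.098, 0.995, -0.0]
contact_force: [0.1, 0.1, 1.0]
opening: 0.407
grasp_force: 20.0
```

>>> tcp_steps(
  ticks=[
    [[0,0,-0.4,0,0,0],[0,0,-0.8,0,0,0],[0,0,-0.8,0,0,0],[0,0,-0.4,0,0,0],[0,0,-0.4,0,0,0],[0,0,0,0,0,0],[0,0,0,0,0,0]],
  ],
)

```text
clock: 9.58
eef_pos: [0.4344, -0.137, 0.277]
ee_rot: [0.0, 0.098, 0.995, 0.0]
contact_force: [-0.0, -0.3, -1.5]
opening: 0.407
grasp_force: 20.0
```

>>> tcp_steps(
  ticks=[
    [[-0.564,1.12,0,0,0,0],[-0.564,1.12,0,0,0,0],[-0.564,1.12,0,0,0,0],[-0.564,1.12,0,0,0,0],[-0.564,1.12,0,0,0,0],[-0.564,1.12,0,0,0,0],[-0.564,1.12,0,0,0,0],[0,0,0,0,0,0],[0,0,0,0,0,0],[0,0,0,0,0,0]],
  ],
)

```text
clock: 10.42
eef_pos: [0.569, 0.0358, 0.276]
ee_rot: [-0.001, 0.098, 0.995, -0.0]
contact_force: [-0.3, 0.5, -0.6]
opening: 0.408
grasp_force: 20.0
```

Run:
```python
from workcell import bot
from ring import *
w3=pickle.load(open('pics/w3.pkl','rb'));print('jar w3',at(w3,(319,181),.04),'tape',at(w3,(320,136),.023))
im=[]
for n in('wrist','side','top'):
    c=bot.capture(n);pickle.dump(c,open(f'pics/{n}5.pkl','wb'));im.append(c['pixels'])
    try: print(n,fit(c,(.5697,.0362),.073+.070))
    except Exception as e: print(n,e)
a=cv2.resize(im[1][130:290,230:390],None,fx=2.5,fy=2.5,interpolation=cv2.INTER_CUBIC)
cv2.imwrite('pics/m5.png',np.hstack([a,im[0][:,120:520]]))
```

```text
jar w3 [0.5272 0.0443] tape [0.4764 0.0557]
wrist (array([293, 195,  54,  31, 275], dtype=int32), array([0.5686, 0.0357]), np.float64(0.483))
side (array([311, 174,  22,  11, 145], dtype=int32), array([0.5693, 0.035 ]), np.float64(0.45))
top max() iterable argument is empty
```

View pics/m5.png

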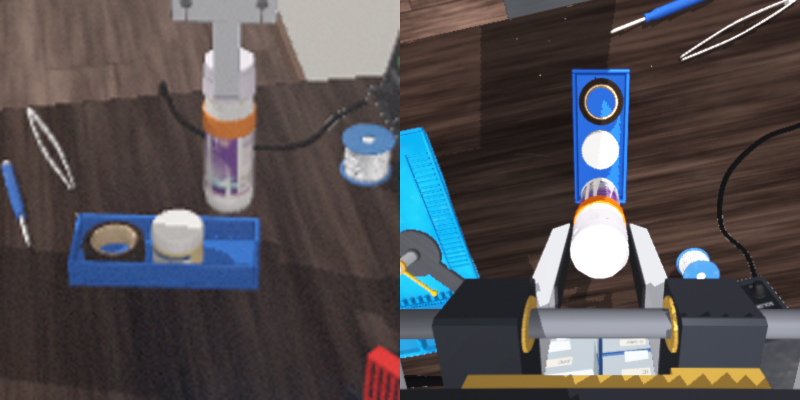

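The bottle hangs upright over the free end of the box. In the wrist frame the cap is at (320,248), in line with the jar at (320,150) and the tape at (321,103). I'll lower it now.

To row units: -0.0006 m is -0.024, 0.01 m is 0.4.

>>> tcp_steps(
  ticks=[
    [[-0.024,0,0.4,0,0,0],[0,0,0.4,0,0,0],[0,0,0.4,0,0,0],[0,0,0.4,0,0,0],[0,0,0.4,0,0,0],[0,0,0.24,0,0,0],[0,0,0.16,0,0,0],[0,0,0.08,0,0,0],[0,0,0,0,0,0],[0,0,0,0,0,0]],
  ],
)

```text
clock: 11.4
eef_pos: [0.5701, 0.036, 0.2154]
ee_rot: [0.0, 0.098, 0.995, 0.0]
contact_force: [-0.6, -0.0, -1.3]
opening: 0.409
grasp_force: 20.0
```

To row units: 0.002 m is 0.08, 0.0015 m is 0.06.

>>> tcp_steps(
  ticks=[
    [[0,0,0.08,0,0,0],[0,0,0.06,0,0,0],[0,0,0,0,0,0],[0,0,0,0,0,0],[0,0,0,0,0,0]],
  ],
)

```text
clock: 11.82
eef_pos: [0.57, 0.0359, 0.2117]
ee_rot: [0.0, 0.098, 0.995, 0.0]
contact_force: [-1.0, -1.3, 0.1]
opening: 0.405
grasp_force: 20.0
```

>>> tcp_steps(
  ticks=[
    [[0,0,0,0,0,0],[0,0,0,0,0,0],[0,0,0,0,0,0],[0,0,0,0,0,0],[0,0,0,0,0,0],[0,0,0,0,0,0],[0,0,0,0,0,0]],
  ],
  finger_gap=0.8,
)

```text
clock: 12.4
eef_pos: [0.57, 0.036, 0.2117]
ee_rot: [0.0, 0.098, 0.995, -0.0]
contact_force: [-0.3, -0.3, -0.0]
opening: 0.795
grasp_force: 0.0
```

>>> tcp_steps(
  ticks=[
    [[0,0,-0.4,0,0,0],[0,0,-0.8,0,0,0],[0,0,-0.8,0,0,0],[0,0,-0.8,0,0,0],[0,0,-0.4,0,0,0],[0,0,0,0,0,0],[0,0,0,0,0,0]],
  ],
)

```text
clock: 12.98
eef_pos: [0.5699, 0.0359, 0.2915]
ee_rot: [0.0, 0.098, 0.995, 0.0]
contact_force: [-0.5, 0.4, -0.4]
opening: 0.799
grasp_force: 0.0
```

Run:
```python
from workcell import bot
from ring import *
for n in('wrist','side','top'):
    c=bot.capture(n);pickle.dump(c,open(f'pics/{n}6.pkl','wb'))
    try: print(n,fit(c,(.57,.036),.077))
    except Exception as e: print(n,e)
# refine stand from initial top/side: pointer (yellow), red grip
for n in('top','side'):
    c=pickle.load(open(f'pics/{n}0.pkl','rb'));h=cv2.cvtColor(c['pixels'],cv2.COLOR_BGR2HSV)
    b=cv2.inRange(h,(0,150,120),(4,255,255))|cv2.inRange(h,(172,150,120),(180,255,255))
    k,l,st,ce=cv2.connectedComponentsWithStats(b);print(n,[(s.tolist(),x.round(1)) for s,x in zip(st[1:],ce[1:]) if s[4]>20])
```

```text
wrist (array([301, 174,  35,  18, 113], dtype=int32), array([0.5723, 0.0351]), np.float64(0.722))
side (array([312, 201,  21,  11, 128], dtype=int32), array([0.5709, 0.0378]), np.float64(0.444))
top max() iterable argument is empty
top [([261, 116, 7, 4, 25], array([263.6, 117.5])), ([415, 156, 16, 14, 85], array([422.1, 162.5]))]
side [([399, 165, 4, 7, 21], array([400.6, 168.4])), ([375, 268, 26, 34, 470], array([387.8, 284.2]))]
```

>>> tcp_steps(
  ticks=[
    [[-0.46,-1.156,0,0,0,0],[-0.46,-1.156,0,0,0,0],[-0.46,-1.156,0,0,0,0],[-0.46,-1.156,0,0,0,0],[-0.46,-1.156,0,0,0,0],[-0.46,-1.156,0,0,0,0],[-0.46,-1.156,0,0,0,0],[-0.46,-1.156,0,0,0,0],[-0.46,-1.156,0,0,0,0]],
  ],
  finger_gap=0.7,
)

```text
clock: 13.88
eef_pos: [0.6208, -0.2409, 0.2904]
ee_rot: [-0.001, 0.098, 0.995, 0.0]
contact_force: [-0.2, 1.3, 0.3]
opening: 0.698
grasp_force: 0.0
```

>>> tcp_steps(
  ticks=[
    [[0,0,0,0,0,1.21],[0,0,0,0,0,1.21],[0,0,0,0,0,1.21],[0,0,0,0,0,1.21],[0,0,0,0,0,1.21],[0,0,0,0,0,1.21],[0,0,0,0,0,0],[0,0,0,0,0,0]],
  ],
)

```text
clock: 14.55
eef_pos: [0.6208, -0.2393, 0.2908]
ee_rot: [-0.001, 0.443, 0.897, -0.0]
contact_force: [-0.4, -0.3, -0.6]
opening: 0.7
grasp_force: 0.0
```

Create grip.py:
```python
from h import *
from scipy.optimize import minimize
def F(h): return cv2.fillConvexPoly(np.zeros((1600,2560),np.uint8),np.round((h+.5)*4).astype(np.int32),1)
def hull(c,P,q):
    R=np.array([[np.cos(q[2]),-np.sin(q[2])],[np.sin(q[2]),np.cos(q[2])]]);X=P.copy();X[:,:2]=X[:,:2]@R.T+q[:2]
    return cv2.convexHull(proj(c,X).astype(np.float32))
P=np.array([[x,y,z] for x in(-.006,.006) for y in(-.018,.018) for z in(.112,.152)])
def mask(c,x0):
    h=cv2.cvtColor(c['pixels'],cv2.COLOR_BGR2HSV)
    b=cv2.inRange(h,(0,120,60),(8,255,255))|cv2.inRange(h,(168,120,60),(180,255,255))
    n,l,st,ce=cv2.connectedComponentsWithStats(b);p=proj(c,[*x0,.14])[0]
    k=max((i for i in range(1,n) if np.hypot(*(ce[i]-p))<40),key=lambda i:st[i,4])
    return F(cv2.convexHull(cv2.findContours((l==k).astype(np.uint8),0,cv2.CHAIN_APPROX_NONE)[0][0])),st[k]
def fit(cs,q0=(.6213,-.239,.648)):
    ms=[mask(c,q0[:2]) for c in cs]
    def cost(q):
        s=0
        for c,(m,_) in zip(cs,ms):
            g=F(hull(c,P,q)); s+=1-(g&m).sum()/(g|m).sum()
        return s/len(cs)
    q=np.array(q0);r=minimize(cost,q,method='Nelder-Mead',options=dict(initial_simplex=[q,q+[.006,0,0],q+[0,.006,0],q+[0,0,.15]],maxfev=150))
    return [m[1].tolist() for m in ms],r.x.round(4),round(r.fun,3)
```

Run:
```python
from workcell import bot
from grip import *
w=bot.capture('wrist');pickle.dump(w,open('pics/w7.pkl','wb'))
T,S=[pickle.load(open(f'pics/{n}0.pkl','rb')) for n in('top','side')]
for cs in([w],[T],[S],[w,T,S]):
    try: print(fit(cs))
    except Exception as e: print(e)
print(proj(w,[.6213,-.239,.152]))
t=np.array(bot.capture('side')['pixels'])
a=cv2.resize(t[150:330,250:470],None,fx=2,fy=2,interpolation=cv2.INTER_CUBIC)
a=cv2.copyMakeBorder(a,0,40,0,0,cv2.BORDER_CONSTANT)
cv2.imwrite('pics/m7.png',np.hstack([a,w['pixels'][:,140:500]]))
```

```text
([[316, 183, 15, 52, 677]], array([ 0.6229, -0.2372,  0.6405]), np.float64(0.096))
([[414, 156, 17, 15, 99]], array([ 0.6209, -0.2389,  0.6898]), np.float64(0.202))
([[375, 268, 26, 34, 590]], array([ 0.6229, -0.2371,  0.5721]), np.float64(0.041))
([[316, 183, 15, 52, 677], [414, 156, 17, 15, 99], [375, 268, 26, 34, 590]], array([ 0.6228, -0.2379,  0.6035]), np.float64(0.164))
[[319.87612143 214.77564818]]
```

View pics/m7.png

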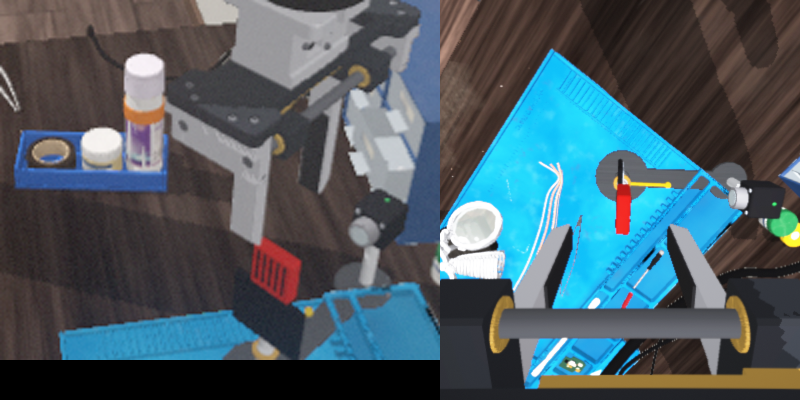

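The box holds all three items upright. The wrist view has the red grip at wrist (322,210), the yellow pointer running (323,184) to (368,185), and the lens near (441,199). I'll check the stand's yaw and descend.

Run:
```python
from grip import *
w=pickle.load(open('pics/w7.pkl','rb'))
h=cv2.cvtColor(w['pixels'],cv2.COLOR_BGR2HSV);b=cv2.inRange(h,(20,130,120),(34,255,255));b[:170]=0;b[200:]=0;b[:,:315]=0;b[:,380:]=0
v,u=np.nonzero(b);print(len(u),u.min(),u.max())
X=np.array([at(w,p,.04) for p in zip(u,v)],float);k=u>u.min()+12
d=cv2.fitLine(X[k].astype(np.float32),cv2.DIST_HUBER,0,1e-4,1e-4).ravel();print('ptr',d,np.arctan2(d[1],d[0]),X[k].max(0),X[k].min(0))
L=at(w,(434,199),.085);print('lens',L,np.arctan2(L[1]+.2376,L[0]-.6228),np.hypot(L[1]+.2376,L[0]-.6228))
```

```text
206 315 370
ptr [ 0.82815194  0.56050366  0.6513702  -0.2183146 ] 0.5949938 [ 0.6731 -0.202 ] [ 0.6259 -0.234 ]
lens [ 0.7232 -0.1702] 0.5912136016861592 0.12092526617708968
```

>>> tcp_steps(
  ticks=[
    [[0,0.104,0.6,0,0,0],[0,0,0.8,0,0,0],[0,0,0.8,0,0,0],[0,0,0.48,0,0,0],[0,0,0.24,0,0,0],[0,0,0,0,0,0],[0,0,0,0,0,0],[0,0,0,0,0,0]],
  ],
)

```text
clock: 15.32
eef_pos: [0.6233, -0.2379, 0.22]
ee_rot: [0.001, 0.445, 0.896, 0.0]
contact_force: [-0.1, 0.2, 0.2]
opening: 0.699
grasp_force: 0.0
```

To row units: 0.002 m is 0.08, 0.049 rad is 0.49.

>>> tcp_steps(
  ticks=[
    [[0,0,0.08,0,0,0.49],[0,0,0.08,0,0,0],[0,0,0,0,0,0]],
  ],
)

```text
clock: 15.57
eef_pos: [0.623, -0.2378, 0.215]
ee_rot: [0.0, 0.466, 0.885, -0.0]
contact_force: [0.7, -0.4, -0.0]
opening: 0.698
grasp_force: 0.0
```

>>> tcp_steps(
  ticks=[
    [[0,0,0,0,0,0],[0,0,0,0,0,0],[0,0,0,0,0,0],[0,0,0,0,0,0],[0,0,0,0,0,0],[0,0,0,0,0,0],[0,0,0,0,0,0],[0,0,0,0,0,0],[0,0,0,0,0,0],[0,0,0,0,0,0]],
  ],
  finger_gap=0,
  clamp_n=25,
)

```text
clock: 16.4
eef_pos: [0.6231, -0.2376, 0.2147]
ee_rot: [0.0, 0.466, 0.885, 0.0]
contact_force: [1.1, 0.6, -1.2]
opening: 0.125
grasp_force: 25.0
```

>>> tcp_steps(
  ticks=[
    [[0,0,0,0,0,-0.3],[0,0,0,0,0,-0.6],[0,0,0,0,0,-0.7],[0,0,0,0,0,-0.7],[0,0,0,0,0,-0.7],[0,0,0,0,0,-0.7],[0,0,0,0,0,-0.7],[0,0,0,0,0,-0.7],[0,0,0,0,0,-0.5],[0,0,0,0,0,-0.2]],
  ],
)

```text
clock: 17.23
eef_pos: [0.623, -0.2378, 0.2147]
ee_rot: [0.0, 0.193, 0.981, -0.0]
contact_force: [0.1, 0.1, -0.7]
opening: 0.128
grasp_force: 25.0
```

>>> tcp_steps(
  ticks=[
    [[0,0,0,0,0,0],[0,0,0,0,0,0],[0,0,0,0,0,0],[0,0,0,0,0,0]],
  ],
)

```text
clock: 17.57
eef_pos: [0.623, -0.2378, 0.2147]
ee_rot: [0.0, 0.195, 0.981, -0.0]
contact_force: [0.5, -0.1, -0.3]
opening: 0.127
grasp_force: 25.0
```

Run:
```python
from workcell import bot
from ring import *
im=[]
for n,q in(('wrist',(140,500)),('side',(240,440)),('top',0)):
    c=bot.capture(n);pickle.dump(c,open(f'pics/{n}8.pkl','wb'));im.append(c)
    h=cv2.cvtColor(c['pixels'],cv2.COLOR_BGR2HSV);b=cv2.inRange(h,(20,110,100),(34,255,255))
    A=proj(c,[[.6228,-.2377,.04],[.6228-.0114,-.2377+.0589,.04]]);k=cv2.line(np.zeros(b.shape,np.uint8),A[0].astype(int).tolist(),A[1].astype(int).tolist(),255,11);b&=k
    v,u=np.nonzero(b);print(n,A.round(1).tolist(),len(u))
    if len(u)>8:
        X=np.array([at(c,p,.04) for p in zip(u,v)],float);d=X-[.6228,-.2377];r=np.hypot(*d.T);X=X[r>.02]
        if len(X)>4:
            m=X.mean(0);print('bearing mean',np.arctan2(m[1]+.2377,m[0]-.6228),cv2.fitLine(X.astype(np.float32),2,0,1e-4,1e-4).ravel(),r.max())
a=cv2.resize(im[1]['pixels'][160:360,240:440],None,fx=2,fy=2,interpolation=cv2.INTER_CUBIC)
cv2.imwrite('pics/m8.png',np.hstack([a,im[0]['pixels'][:,120:520]]))
```

```text
wrist [[319.3, 201.0], [373.2, 167.2]] 288
bearing mean 1.728518183150386 [ 0.17399982 -0.9847457   0.6165267  -0.19825615] 0.05890543268663767
side [[382.3, 324.6], [366.5, 297.6]] 2
top [[412.0, 171.9], [389.7, 176.7]] 34
bearing mean 1.7915707404922916 [ 0.21129903 -0.97742146  0.6162364  -0.20845455] 0.041012802879101064
```

View pics/m8.png

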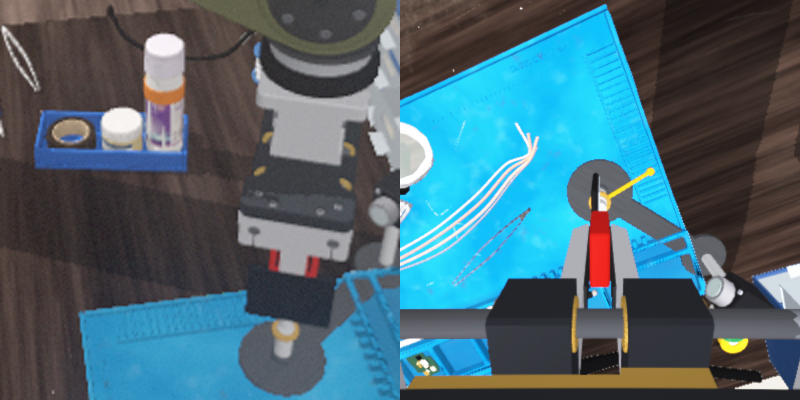

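The box contents stand upright. The fingers hold the red grip and the pointer's ball end is at wrist (371,171), roughly toward the bottle. I'll measure its bearing more precisely.

Run:
```python
from h import *
for n,f in(('w7','w7'),('wrist8','wrist8')):
    c=pickle.load(open(f'pics/{f}.pkl','rb'));h=cv2.cvtColor(c['pixels'],cv2.COLOR_BGR2HSV);b=cv2.inRange(h,(20,110,90),(34,255,255))
    l=cv2.connectedComponentsWithStats(b)[1]
    a=1.7615 if n=='wrist8' else .6
    p=proj(c,[.6228+.05*np.cos(a),-.2377+.05*np.sin(a),.04])[0].astype(int)
    w=l[p[1]-6:p[1]+7,p[0]-6:p[0]+7];k=np.bincount(w[w>0]).argmax();v,u=np.nonzero(l==k)
    X=np.array([at(c,q,.04) for q in zip(u,v)],float);d=X-[.6228,-.2377];r=np.hypot(*d.T)
    Y=X[(r>.018)&(r<.052)];L=cv2.fitLine(Y.astype(np.float32),cv2.DIST_HUBER,0,1e-4,1e-4).ravel()
    ang=np.arctan2(L[1],L[0]);ang+=np.pi*(ang<0)
    m=X[r>.05].mean(0);print(n,len(Y),r.max(),'line',ang,L[2:],'ball',m,np.arctan2(m[1]+.2377,m[0]-.6228))
    # line's sideways miss of marker
    D=np.array([np.cos(ang),np.sin(ang)]);M=np.array([.570,.036])-L[2:];print('miss along line',D[0]*M[1]-D[1]*M[0])
s=pickle.load(open('pics/side8.pkl','rb'))
import ring;print(ring.fit(s,(.57,.036),.077))
```

```text
w7 107 0.0598860584777459 line 0.6134576797485352 [ 0.64907 -0.22031] ball [ 0.6684093  -0.20633953] 0.6023479355399682
miss along line 0.2550954975603968
wrist8 150 0.05890543268663767 line 1.7500343640619 [ 0.617658 -0.204632] ball [ 0.61394364 -0.18360545] 1.7330766982187809
miss along line 0.003994687716516544
(array([312, 201,  21,  11, 128], dtype=int32), array([0.5709, 0.0378]), np.float64(0.444))
```

Careful with the scale: shifts go in units of 25 mm and turns go in units of 0.1 rad. That gives: -0.008 rad is -0.08.

>>> tcp_steps(
  ticks=[
    [[0,0,0,0,0,-0.08],[0,0,0,0,0,0],[0,0,0,0,0,0],[0,0,0,0,0,0],[0,0,0,0,0,0],[0,0,0,0,0,0]],
  ],
)

```text
clock: 18.22
eef_pos: [0.623, -0.2378, 0.2147]
ee_rot: [0.0, 0.19, 0.982, -0.0]
contact_force: [1.3, -0.0, 0.3]
opening: 0.121
grasp_force: 25.0
```

```bash
python3 -c "
from workcell import bot
print(bot.finish_job())"
```

```text
the job is handed in; nothing more can be done
None
```

I handed the job in at 18.2 s with the jar and bottle standing upright in the box beside the tape and the gripper still holding the mirror; my last sight-line estimate was about 4 mm off the ring centre (8 mm by a cruder reading), before a final small correction, and no verdict was printed.

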